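Lever up a stuck clamp head and draw the arbor

TASK

The heavy clamp head of the bench fixture has sunk on its guide posts and traps the arbor in its sleeve. Lay the pry bar over the fulcrum block with its tip under the head's overhanging lip and press the bar's free end down until the head has risen well clear of the arbor's collar (it stays up by itself), then take the arbor by its black knob, draw it straight out of the sleeve without forcing it, and lay it gently in the parts tray, leaving the head raised. Raise the head only with the bar, keeping the gripper off the fixture, and leave the other things on the bench alone.

Things in the scene. Friction and masses are not known exactly. Their poses are not given: they have to be found in the camera images.
- fixture: Fixed bench fixture: foot 130 x 130 x 14 mm, steel sleeve block (44 mm wide in y, x -30 to +25 mm, top at 70 mm) with a bore along x at height 46 mm, about 1.5 mm wider than the shaft; two posts 130 mm tall at x +35, y +-42 mm. It carries the clamp head. Origin: centre of the underside. The arbor leaves towards -x; the pry lip overhangs on the +y side.
- clamp_head (a joint): Rise (m) of the clamp head, 0 = sunk (start), limit 0.018: dark steel plate 130 mm long in y, 22 mm thick, fixture x -52 to +52 mm, sliding up on the posts. Its front skirt (x -52 to -43 mm) reaches 5.5 mm below the top of the arbor's collar, so raise it 8 mm or more; 9 to 12 is comfortable. Rising takes about 30 N; tight bushes hold it wherever it is left.
- lip (a point): Middle of the lower +y edge of the clamp head, the edge of the pry lip, 74 mm above the bench when sunk; axes as the fixture's, at its x = -18, y = +65 mm. The flat underside runs 43 mm inwards (-y) to the sleeve block; the space below is open down to the foot.
- fulcrum: Fulcrum block, fixed to the bench, its middle 50 to 65 mm outside the lip edge (+y) at the lip's x: dark foot 60 x 44 x 10 mm, an upright and a round steel nose, 50 mm long along x and 16 mm thick, top line 58 mm above the bench. Origin: centre of the underside; axes as the fixture's.
- pry_bar: Loose flat pry bar along its x, 280 x 18 x 12 mm, 0.28 kg. Origin: centre of its underside, near the centre of mass. +x end: 55 mm taper to a chisel tip about 6 mm thick; -x end: black grip 70 mm long, 22 mm wide. Laid level on the fulcrum its tip has about 7 mm of play below the lip; let go with the tip 25 mm under the lip, the free end sinks and the bar stays caught.
- bar_tip (a point): Chisel end of the pry bar, at mid thickness, 140 mm from its middle; axes as the bar's.
- bar_end (a point): Point on the bar's upper face where it is pressed, 20 mm from the end of the black grip; axes as the bar's. With the tip 25 mm under the lip, pressing takes about 10 to 17 N, and the point must go down to about 20 to 35 mm above the bench.
- arbor: Loose steel arbor 163 mm long, 0.18 kg, in the sleeve. Origin: on its axis, middle of the black knob (26 mm diameter, 40 mm long), at fixture x -115 mm, sagging to height 41 to 45 mm. x runs along the axis to the tail: 18 mm shaft to x +143 mm, collar 32 mm diameter at x +76 to +84 mm. Draw it 60 mm or more to leave the sleeve. It may roll: its y and z mean nothing.
- arbor_mid (a point): Middle of the arbor's length, on its axis, 61.5 mm from the knob's middle; x towards the tail.
- arbor_tail (a point): Tail end of the arbor, on its axis.
- tray: Aluminium parts tray, fixed, outside 220 (x) x 140 (y) x 24 mm, walls 3 mm. Origin: centre of its underside.
- tape_1: Roll of black tape, 58 mm wide, 19 mm tall; leave alone. Origin: centre of the underside.
- union_nut_1: Steel union nut, 24 x 27 x 20 mm; leave alone. Origin: centre of the underside.
- screwdriver_black: Screwdriver with black handle, 200 mm long along its y; leave alone. Origin: centre of the underside.
Not all that is in view belongs to the job. What is shaped like the arbor but yellow is not meant. Of the things shaped like the fulcrum, the dark steel one is meant.

How it is judged:
On the way, in this order (a step that is already met when the one before it is completed fails the run):
1. the bar, bearing on the fulcrum block and under the head, has raised the head by more than 7.5 mm (value of joint clamp_head above 0.0075 m and contact force between pry_bar and fulcrum above 2 N and contact force between pry_bar and fixture above 1 N), for 0.1 s.
2. the arbor's tail is out of the front of the sleeve (x of arbor_tail in the frame of fixture below -0.031 m), for 0.05 s.
At the end, for the whole second after the job is handed in: The arbor lies at rest in the parts tray: its middle within 70 mm (along) and 60 mm (across) of the tray's centre and under 30 mm high, its axis within 0.22 rad of level; the clamp head is still raised by more than 7 mm (value of joint clamp_head above 0.007 m and x of arbor_mid in the frame of tray between -0.07 and 0.07 m and y of arbor_mid in the frame of tray between -0.06 and 0.06 m and z of arbor_mid in the frame of tray below 0.03 m and angle between arbor's own x axis and vertical between 1.35 and 1.79 rad and linear speed of arbor below 0.04 m/s); the robot touches nothing.
It fails at once if the gripper or arm pushes or pulls on the fixture or its clamp head (more than 15 N) (contact force between any of the fingers, the arm and fixture above 15 N).
It fails at once if the arbor is pulled against the clamp head or forced in its sleeve (more than 40 N) (contact force between arbor and fixture above 40 N).
It fails at once if the arbor is dropped: it falls faster than 0.8 m/s out of the fingers (contact force between the fingers and arbor below 0.1 N and linear speed of arbor above 0.8 m/s).
It fails at once if a bystander (tape, nut or screwdriver) is moved by more than 30 mm (distance of any of tape_1, union_nut_1, screwdriver_black from where it was at the start of the episode above 0.03 m).
It also fails if it takes over 58 s, if anything falls off the work surface, if the arm or the gripper's body presses on something with over 40 N, if the wrist force passes 120 N, or if a joint passes its speed limit or range.

ROBOT

A 7-joint arm with a two-finger parallel gripper is mounted at the origin on a cart in front of the work surface, level with it; the furniture and walls round the work are solid. World frame = base frame: x ahead of the robot, y to its left, z up, the work surface at z = 0. Lengths are in m, angles in rad, forces in N, time in s.
With the tool pointing down it reaches from about 0.425 to 0.925 m from the base axis. Payload 6.8 kg.
Tool frame: the origin (TCP) lies at the very end of the fingers, on their centre line; the grasp point (between the pads) lies 19 mm behind it; z points along the fingers, x is the direction in which the jaws open and shut, and the axes are right-handed (so a half turn about z gives the same grasp; the last joint's range is limited). The gripper opens to 85 mm and grips with 20 to 120 N. Pads are 22 mm wide; open, the fingers measure 114 mm over their backs; the gripper's body (76 mm by 85 mm) begins 54 mm behind the grasp point. The pads swing forward as they close: fully open they stand 13 mm farther back than shut.
Start: joints at [1.185, 0.477, 0.022, 1.555, -0.011, 1.109, -0.083], TCP at [0.185, -0.649, 0.231] pointing down, gripper open.
Joint ranges: [-2.96, 2.96], [-0.34, 2.1], [-1.41, 1.46], [0.24, 2.44], [-1.37, 4.51], [0.17, 1.92], [-2.96, 2.96]. Speed limits (rad/s): [2.39, 2.39, 3.14, 3.14, 3.14, 3.14, 3.14].

INTERFACE

Orientations are given as a rotation vector (axis times angle).
In Python, from bench import get_obs, imaging, hand_in gives the robot as it stands.
- The arm moves only by the tool send_rows, never from a script. Its argument "motion" is a list of rows, each an object with "dp": the shift along the world's x, y, z in m, a list of three; "rot": the turn, a rotation vector about the world's x, y, z in rad, a list of three; "grip": the finger opening in m, from 0 to 0.0854. In form: [{"dp": [dx, dy, dz], "rot": [ax, ay, az], "grip": grip}, ...]. A call has 1 to 20 rows; each row shifts and turns the pose as measured when the row begins; what a row does not reach is not made up. A row lasts 1/8 s, in which the tool goes at most 62.5 mm and 10.7 degrees, less where a joint would pass 70% of its speed; a pose out of reach is approached as far as the arm can. A call is refused whole if a number of a shift passes 0.0625 or a number of a turn 0.188, either way. A call with a gripper value outside its range is refused whole. The fingers move at their own pace and stop on an object; "grip_force" is the grip in N (left out, the last holds). Time passes only in rows, so rows that do not move let the fingers close. It gives the time, the measured TCP pose, the force and the opening at its end, in the units of the state.
- get_obs(): the state, without advancing time (a new reading comes with each control period).
- imaging.grab_frame(name): name is "side" or "top"; returns a dict with "img" (384x512x3 uint8, red, green, blue), "fx", "fy", "cx", "cy" (pixels), "D" ([k1, k2, p1, p2, k3] as OpenCV has them; the pictures are not rectified), "R" (3x3) and "t" (3): a world point X has camera coordinates R X + t. Camera axes: x right, y down, z forward; pixel columns grow to the right and rows downward; lengths in m; the calibration is good to about 2 mm. A picture is of the moment at which its call begins. There is no depth.
- hand_in(): hands the job in, once; it reports no verdict.
The state is a dict: "clock": time; "joints": joint angles; "qvel": joint speeds; "tau": joint torques, N m; "tcp_pos": TCP position; "orientation": TCP orientation; "contact_force": force on the tool from outside, world axes, zero at the start; "moment": the same for the moment, N m; "grip_width": finger opening in m.
Only numpy, scipy, OpenCV 4.12 (cv2) and the standard library are available. Lean on these libraries where they do the work, as an engineer would, in place of code of your own. Each camera call takes 0.05 s, during which the arm holds its last target. There are 200 camera calls.

## Working session

There is one attempt and no reset: what is moved stays moved. The work goes in short steps, Python scripts to look and compute and a tool call to move; the robot and the scene stay as the last step left them, time stands still between calls to the robot, and variables do not carry over. Pictures are saved under pics/ and viewed, about 8 in all and at most 12, crops included, and the job is handed in when it is done.

Besides the shell and the picture viewer there is one more tool, called by a JSON object that holds its "method" and its "body", one argument or row to a line. send_rows: Moves the arm, as the interface text tells. Its arguments: {"type":"object","properties":{"motion":{"type":"array","items":{"type":"object","properties":{"dp":{"type":"array","items":{"type":"number"}},"rot":{"type":"array","items":{"type":"number"}},"grip":{"type":"number"}}}},"grip_force":{"type":"number"}},"required":["motion"]}

```bash
mkdir -p pics; cat > h.py <<'E'
import numpy as np, cv2
from bench import get_obs, imaging, hand_in
def grab(n,save=None):
    f=imaging.grab_frame(n)
    f['K']=np.array([[f['fx'],0,f['cx']],[0,f['fy'],f['cy']],[0,0,1.]]);f['D']=np.array(f['D'],float);f['R']=np.array(f['R']);f['t']=np.array(f['t'])
    if save: cv2.imwrite(save,f['img'][:,:,::-1])
    return f
def ray(f,uv):
    p=cv2.undistortPoints(np.array([[uv]],float),f['K'],f['D'])[0,0]
    d=f['R'].T@np.array([p[0],p[1],1.]);return -f['R'].T@f['t'],d/np.linalg.norm(d)
def onz(f,uv,z):
    o,d=ray(f,uv);return o+d*(z-o[2])/d[2]
def two(f,a,g,b):
    o,d=ray(f,a);p,e=ray(g,b);s=np.linalg.lstsq(np.c_[d,-e],p-o,rcond=None)[0]
    x,y=o+s[0]*d,p+s[1]*e;return (x+y)/2,np.linalg.norm(x-y)
def proj(f,X):
    return cv2.projectPoints(np.array(X,float).reshape(-1,3),cv2.Rodrigues(f['R'])[0],f['t'],f['K'],f['D'])[0][:,0]
E
python3 - <<'E'
from h import *
import pickle
o=get_obs();print(o)
fs={}
for n in('side','top'):
    f=grab(n);fs[n]=f
    print(n,-f['R'].T@f['t'],f['R'][2],f['fx'])
    cv2.imwrite(f'pics/{n}0.png',cv2.resize(f['img'][:,:,::-1],(800,600),interpolation=cv2.INTER_CUBIC))
pickle.dump(fs,open('f0.pkl','wb'))
E
```

```text
{'clock': 0.0, 'joints': array([ 1.18491171,  0.47779206,  0.02236561,  1.556459  , -0.01151748,
        1.10932635, -0.08307832]), 'qvel': array([-0.00090839, -0.00162511, -0.00155136,  0.00014455,  0.00171474,
        0.00025734, -0.00047741]), 'tau': array([-3.72219856e-04, -5.96460485e+01,  1.60767652e+00, -2.81200558e+01,
        1.24144141e-02,  9.44941188e-03, -1.62295657e-05]), 'tcp_pos': array([ 0.18491059, -0.64854992,  0.23032844]), 'orientation': array([-2.50680537e+00,  1.89187546e+00,  2.44773951e-03]), 'contact_force': array([-0.18024161,  0.76056116, -0.14222725]), 'moment': array([ 0.0274689 , -0.03412175,  0.08349345]), 'grip_width': 0.0853498541565476}
side [ 0.10497761 -1.38785175  0.93354835] [ 0.28895314  0.81419959 -0.50357235] 480.83918676938885
top [0.4442456  0.03825967 1.24694106] [ 0.11897675 -0.01432601 -0.99279368] 384.5103079889943
```

View pics/top0.png

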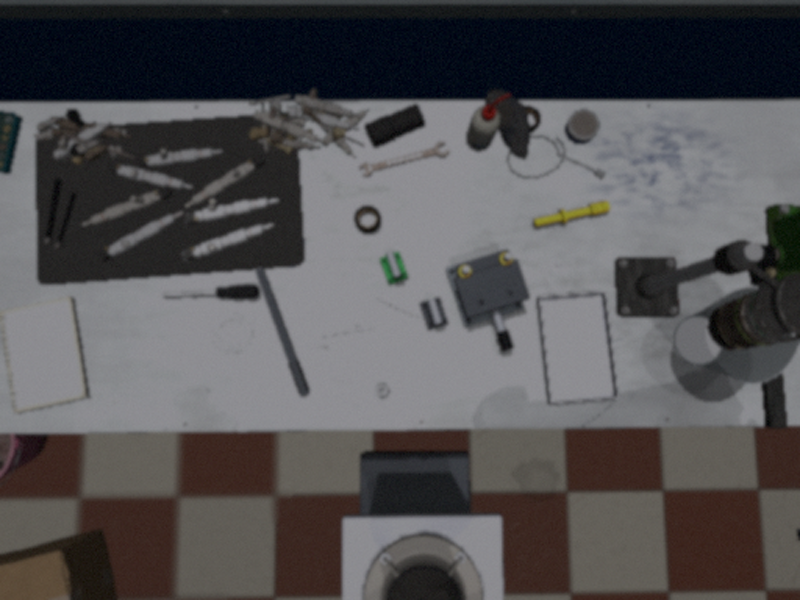

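View pics/side0.png

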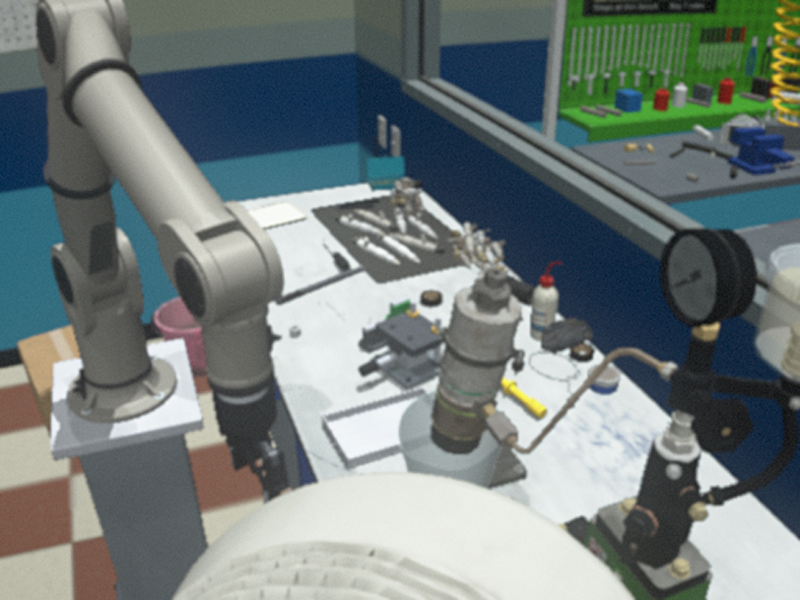

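Top view (800x600): fixture (487,287) with the knob pointing down at (505,342). There are two fulcrum-like blocks, dark (433,313) and green (393,267). The pry bar runs (262,272) to (303,392), the screwdriver is at (210,293), the tray at (577,348), and the yellow arbor-like decoy at (570,215). The dark block and the black-knobbed arbor in the fixture fit the description. I'll confirm this in a crop.

```bash
python3 - <<'E'
from h import *
import pickle
fs=pickle.load(open('f0.pkl','rb'))
t=fs['top']['img'];s=fs['side']['img']
def c(im,x0,y0,x1,y1,k):
    return cv2.resize(np.clip(im[y0:y1,x0:x1,::-1].astype(float)*1.6,0,255).astype(np.uint8),None,fx=k,fy=k,interpolation=cv2.INTER_CUBIC)
A=c(t,235,145,400,265,4.8);  # 792x576
cv2.imwrite('pics/c1.png',A)
B=c(t,150,160,215,260,5);C=c(s,170,170,300,270,3.6)
H=np.zeros((520,800,3),np.uint8);H[:B.shape[0],:B.shape[1]]=B;H[:C.shape[0],330:330+C.shape[1]]=C
cv2.imwrite('pics/c2.png',H)
E
```

```text
(no output)
```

View pics/c1.png

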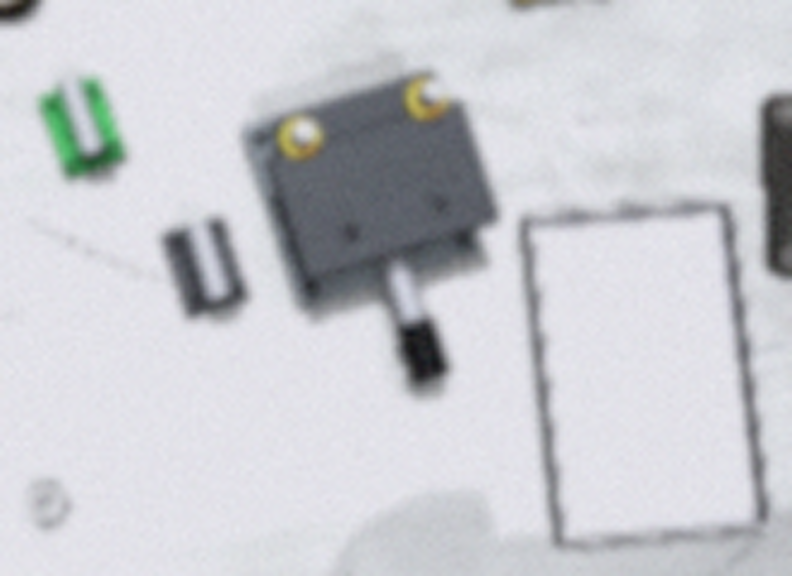

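View pics/c2.png

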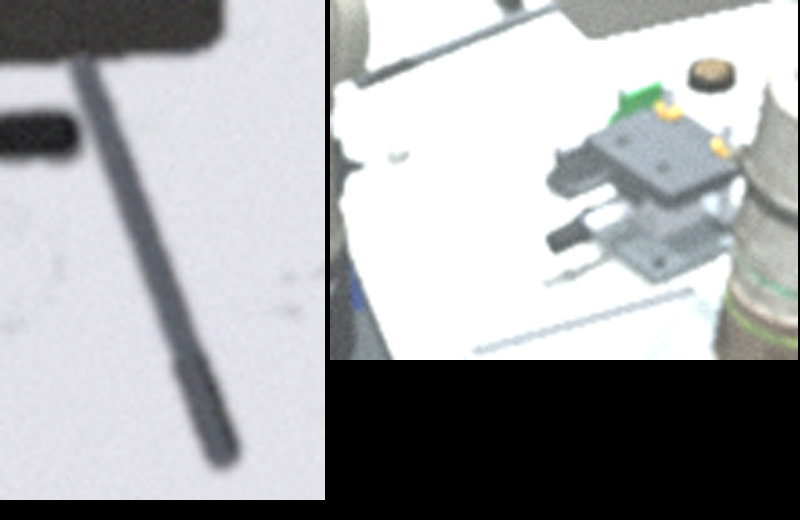

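The crops confirm the dark block, crop1 (205,267), beside the fixture's lip as the fulcrum; the other is green. The black-knobbed arbor is in the sleeve at (422,350), the bar grip is at the lower end, and the screwdriver handle lies close to the bar at crop2 (75,133). Now to measure.

```bash
python3 - <<'E'
from h import *
import pickle
fs=pickle.load(open('f0.pkl','rb'));T=fs['top'];S=fs['side']
c1=lambda u,v:((u+.5)/4.8-.5+235,(v+.5)/4.8-.5+145)
cs=lambda u,v:((u-330+.5)/3.6-.5+170,(v+.5)/3.6-.5+170)
cb=lambda u,v:((u+.5)/5-.5+150,(v+.5)/5-.5+160)
# head corners (fixture xy), top plane .096
pts={(52,65):(246,129),(52,-65):(460,100),(-52,-65):(496,214),(-52,65):(309,280)}
q=np.array(list(pts))/1000.;w=np.array([onz(T,c1(*p),.096)[:2] for p in pts.values()])
for a,b in zip(q,w):print(a,b)
print('posts z.13',[onz(T,c1(*p),.130)[:2].round(4) for p in((305,131),(434,91))],'rings z.1',[onz(T,c1(*p),.1)[:2].round(4) for p in((301,137),(428,100))])
# two views: head near/right corner, left-front corner
print('2v head(-52,-65)',two(T,c1(496,214),S,cs(668,200)),'(-52,65)',two(T,c1(309,275),S,cs(590,137)))
g=cv2.cvtColor(T['img'],cv2.COLOR_RGB2GRAY)
# knob blob
def blob(F,x0,y0,x1,y1,th):
    g=cv2.cvtColor(F['img'],cv2.COLOR_RGB2GRAY)[y0:y1,x0:x1]
    n,l,st,ce=cv2.connectedComponentsWithStats((g<th).astype(np.uint8));i=1+np.argmax(st[1:,4])
    p=np.argwhere(l==i)[:,::-1]+[x0,y0];r=cv2.minAreaRect(p.astype(np.float32));return r,st[i,4]
kt=blob(T,312,205,335,230,45);ks=blob(S,228,228,240,242,45);print('knob',kt,ks)
print(two(T,kt[0][0],S,ks[0][0]),onz(T,kt[0][0],.043))
print('knob ends',[onz(T,c1(*p),.045)[:2] for p in((411,318),(431,384))])
print('shaft edge',onz(T,c1(398,262),.045))
ft=c1(205,260);print('fulcrum nose z.058',onz(T,ft,.058),[onz(T,c1(*p),.058)[:2].round(4) for p in((198,222),(220,297))])
print('fulcrum foot crn z.01',[onz(T,c1(*p),.01)[:2].round(4) for p in((163,235),(188,316),(245,298))])
# bar
x0,y0,x1,y1=165,171,205,258
gg=cv2.cvtColor(T['img'],cv2.COLOR_RGB2GRAY)
print('levels',gg[185:190,160:185])
m=np.zeros_like(gg);m[y0:y1,x0:x1]=gg[y0:y1,x0:x1]<95
m[:200,:168]=0
n,l,st,ce=cv2.connectedComponentsWithStats(m);i=1+np.argmax(st[1:,4]);p=np.argwhere(l==i)[:,::-1].astype(np.float32);r=cv2.minAreaRect(p);print('bar',r,st[i])
print('bar ends z.01',[onz(T,cb(*p),.012)[:2].round(4) for p in((81,60),(224,466),(183,360))])
print('tray corners z.024',[onz(T,c1(*p),.024)[:2].round(4) for p in((524,215),(729,205),(765,525),(560,545))])
print('driver handle end',onz(T,cb(78,133),.015),'nut',onz(T,c1(48,503),.01))
E
```

```text
[0.052 0.065] [ 0.63494627 -0.05189236]
[ 0.052 -0.065] [ 0.65266235 -0.18808324]
[-0.052 -0.065] [ 0.57967924 -0.2086092 ]
[-0.052  0.065] [ 0.53893086 -0.08980793]
posts z.13 [array([ 0.6278, -0.0854]), array([ 0.6522, -0.1655])] rings z.1 [array([ 0.6289, -0.0862]), array([ 0.6521, -0.167 ])]
2v head(-52,-65) (array([ 0.58044025, -0.21043635,  0.08706466]), np.float64(0.0005988509092051077)) (-52,65) (array([ 0.54586123, -0.09139235,  0.09068999]), np.float64(0.006888256361181072))Traceback (most recent call last):
  File "<stdin>", line 20, in <module>
  File "<stdin>", line 18, in blob
    return _wrapfunc(a, 'argmax', axis=axis, out=out, **kwds)
    return bound(*args, **kwds)
ValueError: attempt to get argmax of an empty sequence
```

```bash
python3 - <<'E'
from h import *
import pickle
fs=pickle.load(open('f0.pkl','rb'));T=fs['top'];S=fs['side']
c1=lambda u,v:((u+.5)/4.8-.5+235,(v+.5)/4.8-.5+145)
cs=lambda u,v:((u-330+.5)/3.6-.5+170,(v+.5)/3.6-.5+170)
cb=lambda u,v:((u+.5)/5-.5+150,(v+.5)/5-.5+160)
gt=cv2.cvtColor(T['img'],cv2.COLOR_RGB2GRAY);gs=cv2.cvtColor(S['img'],cv2.COLOR_RGB2GRAY)
def blob(g,x0,y0,x1,y1,th):
    n,l,st,ce=cv2.connectedComponentsWithStats((g[y0:y1,x0:x1]<th).astype(np.uint8));i=1+np.argmax(st[1:,4])
    p=np.argwhere(l==i)[:,::-1]+[x0,y0];return p,ce[i]+[x0,y0],cv2.minAreaRect(p.astype(np.float32))
kt=blob(gt,312,208,335,230,60);ks=blob(gs,228,226,244,242,80);print('knob',kt[1:],ks[1:])
print(two(T,kt[1],S,ks[1]),onz(T,kt[1],.043))
print('knob ends',[onz(T,c1(*p),.045)[:2] for p in((411,318),(431,384))],'shaft edge',onz(T,c1(398,262),.045))
print('nose',[onz(T,c1(*p),.058)[:2].round(4) for p in((198,222),(220,297))])
print('fulcrum foot z.01',[onz(T,c1(*p),.01)[:2].round(4) for p in((163,235),(188,316),(245,298))])
print('fulcrum nose 2v',two(T,c1(220,297),S,cs(556,178)))
p,c,r=blob(gt,166,172,205,258,80);print('bar',c,r,len(p))
print('bar pts z.012',[onz(T,cb(*p),.012)[:2].round(4) for p in((81,60),(224,466),(183,360))])
print('tray z.024',[onz(T,c1(*p),.024)[:2].round(4) for p in((524,215),(729,205),(765,525),(560,545))])
print('driver end',onz(T,cb(78,133),.015),'nut',onz(T,c1(48,503),.01))
for v in (80,120,200,300,340,380,430):
    y=int(v/5+160);xs=[x for x in range(164,204) if gt[y,x]<85];print(y,xs[:1],xs[-1:],end=';')
E
```

```text
knob (array([322.37647059, 217.91764706]), ((322.5000305175781, 218.00001525878906), (11.884244918823242, 7.276068687438965), 75.96376037597656)) (array([235.8974359 , 235.53846154]), ((236.00001525878906, 235.50001525878906), (4.4721360206604, 10.28591251373291), 63.43495178222656))
(array([ 0.49809632, -0.16923956,  0.04027957]), np.float64(0.004788177794227857)) [ 0.49566303 -0.16813706  0.043     ]
knob ends [array([ 0.51772532, -0.16166186]), array([ 0.47469762, -0.1735342 ])] shaft edge [ 0.55449078 -0.15411924  0.045     ]
nose [array([ 0.5804, -0.0227]), array([ 0.5315, -0.0363])]
fulcrum foot z.01 [array([ 0.5772, -0.0014]), array([ 0.5224, -0.0176]), array([ 0.5342, -0.0561])]
fulcrum nose 2v (array([ 0.53323613, -0.0384964 ,  0.01700745]), np.float64(0.0026254498333810974))
bar [181.73474178 215.54929577] ((180.4598388671875, 212.01458740234375), (85.0940170288086, 6.493117809295654), 70.01689147949219) 426
bar pts z.012 [array([0.6511, 0.3311]), array([0.3902, 0.2355]), array([0.4571, 0.2624])]
tray z.024 [array([ 0.5873, -0.2428]), array([ 0.5931, -0.381 ]), array([ 0.381 , -0.3947]), array([ 0.3694, -0.259 ])]
driver end [0.6030078  0.33135844 0.015     ] nut [0.39929644 0.07672774 0.01      ]
176 [165] [169];184 [164] [172];200 [174] [178];220 [181] [186];228 [184] [188];236 [186] [192];246 [190] [196];
```

Fixture: origin (0.607,-0.136), yaw about 16°. The fulcrum sits at fixture (-19,117) mm. The bar centre is at (0.521,0.283), yaw 20°. Moving over the bar.

{"method": "send_rows", "body": {
  "motion": [
    {"dp":[0.039,0.05,0],"rot":[0,0,0.16],"grip":0.085},
    {"dp":[0.039,0.05,0],"rot":[0,0,0.16],"grip":0.085},
    {"dp":[0.039,0.05,0],"rot":[0,0,0.16],"grip":0.085},
    {"dp":[0.039,0.05,0],"rot":[0,0,0.16],"grip":0.085},
    {"dp":[0.039,0.05,0],"rot":[0,0,0.16],"grip":0.085},
    {"dp":[0.039,0.05,0],"rot":[0,0,0.16],"grip":0.085},
    {"dp":[0.016,0.05,0],"rot":[0,0,0.16],"grip":0.085},
    {"dp":[0.016,0.05,0],"rot":[0,0,0.16],"grip":0.085},
    {"dp":[0.016,0.05,0],"rot":[0,0,0.16],"grip":0.085},
    {"dp":[0.016,0.05,0],"rot":[0,0,0.16],"grip":0.085},
    {"dp":[0.016,0.05,0],"rot":[0,0,0.16],"grip":0.085},
    {"dp":[0.016,0.05,0],"rot":[0,0,0.16],"grip":0.085},
    {"dp":[0.016,0.05,0],"rot":[0,0,0.16],"grip":0.085},
    {"dp":[0,0.04,0],"rot":[0,0,0.16],"grip":0.085},
    {"dp":[0,0.04,0],"rot":[0,0,0.16],"grip":0.085},
    {"dp":[0,0.04,0],"rot":[0,0,0.16],"grip":0.085},
    {"dp":[0,0.04,0],"rot":[0,0,0.16],"grip":0.085},
    {"dp":[0,0.04,0],"rot":[0,0,0.16],"grip":0.085},
    {"dp":[0,0.04,0],"rot":[0,0,0.16],"grip":0.085},
    {"dp":[0,0.0,0],"rot":[0,0,0],"grip":0.085}
  ]
}}

```text
clock: 2.6
tcp_pos: [0.5233, 0.2616, 0.2252]
orientation: [1.896, 2.502, -0.003]
contact_force: [-0.9, -0.5, -1.0]
grip_width: 0.0847
```

```bash
cat >> h.py <<'E'
from scipy.spatial.transform import Rotation as Rn
def err(xyz,yaw):
    o=get_obs();R=Rn.from_rotvec(o['orientation'])
    T=Rn.from_euler('z',yaw,degrees=True)*Rn.from_rotvec([np.pi,0,0])
    e=(T*R.inv()).as_rotvec()
    m=R.as_matrix();print('t',o['clock'],'pos',o['tcp_pos'].round(4),'yaw',np.degrees(np.arctan2(m[1,0],m[0,0])).round(1),'d',(np.array(xyz)-o['tcp_pos']).round(4),'rot',e.round(3),'F',o['contact_force'].round(1),'g',round(o['grip_width'],4),'j',o['joints'].round(2))
E
python3 -c "
from h import *
err([.5206,.2833,.002],110.1)"
```

```text
t 2.6 pos [0.5233 0.2616 0.2252] yaw 105.7 d [-0.0027  0.0217 -0.2232] rot [0.003 0.001 0.077] F [-0.9 -0.5 -1. ] g 0.0847 j [ 0.12  0.49 -0.93  1.74  0.43  1.13  0.9 ]
```

{"method": "send_rows", "body": {
  "motion": [
    {"dp":[-0.0027,0.0217,-0.04],"rot":[0,0,0.077],"grip":0.06},
    {"dp":[0,0,-0.045],"rot":[0,0,0],"grip":0.05},
    {"dp":[0,0,-0.045],"rot":[0,0,0],"grip":0.05},
    {"dp":[0,0,-0.035],"rot":[0,0,0],"grip":0.05},
    {"dp":[0,0,-0.02],"rot":[0,0,0],"grip":0.05},
    {"dp":[0,0,0],"rot":[0,0,0],"grip":0.05}
  ]
}}

```text
clock: 3.35
tcp_pos: [0.5224, 0.2773, 0.0339]
orientation: [1.809, 2.561, -0.008]
contact_force: [-0.7, 0.4, 0.5]
grip_width: 0.0499
```

```bash
python3 -c "
from h import *
err([.5206,.2833,.002],110.1)
f=grab('top');im=f['img'][150:270,140:240,::-1]
cv2.imwrite('pics/b1.png',cv2.resize(np.clip(im.astype(float)*1.5,0,255).astype(np.uint8),None,fx=5,fy=5,interpolation=cv2.INTER_CUBIC))"
```

```text
t 3.35 pos [0.5224 0.2773 0.0339] yaw 109.5 d [-0.0018  0.006  -0.0319] rot [0.008 0.002 0.01 ] F [-0.7  0.4  0.5] g 0.0499 j [-0.03  0.73 -0.78  1.86  0.68  0.85  0.75]
```

{"method": "send_rows", "body": {
  "motion": [
    {"dp":[-0.002,0.006,-0.02],"rot":[0,0,0.01],"grip":0.05},
    {"dp":[0,0,-0.008],"rot":[0,0,0],"grip":0.05},
    {"dp":[0,0,0],"rot":[0,0,0],"grip":0.05}
  ]
}}

```text
clock: 3.78
tcp_pos: [0.5228, 0.2853, 0.0081]
orientation: [1.795, 2.568, 0.001]
contact_force: [0.5, 0.4, -0.5]
grip_width: 0.0498
```

```bash
python3 -c "
from h import *
err([.5206,.2833,.002],110.1)"
```

```text
t 3.775 pos [0.5228 0.2853 0.0081] yaw 110.1 d [-0.0022 -0.002  -0.0061] rot [0.004 0.007 0.   ] F [ 0.5  0.4 -0.5] g 0.0498 j [-0.06  0.77 -0.75  1.86  0.72  0.81  0.72]
```

{"method": "send_rows", "body": {
  "motion": [
    {"dp":[-0.002,-0.002,-0.006],"rot":[0,0,0],"grip":0.05},
    {"dp":[0,0,0],"rot":[0,0,0],"grip":0.03},
    {"dp":[0,0,0],"rot":[0,0,0],"grip":0.01},
    {"dp":[0,0,0],"rot":[0,0,0],"grip":0.01},
    {"dp":[0,0,0],"rot":[0,0,0],"grip":0.01}
  ],
  "grip_force": 90
}}

```text
clock: 4.4
tcp_pos: [0.5213, 0.2834, 0.0031]
orientation: [1.794, 2.567, 0.003]
contact_force: [0.1, 0.4, -2.0]
grip_width: 0.0152
```

```bash
python3 -c "
from h import *
err([.5206,.2833,.002],110.1)"
```

```text
t 4.4 pos [0.5213 0.2834 0.0031] yaw 110.1 d [-0.0007 -0.0001 -0.0011] rot [0.004 0.009 0.   ] F [ 0.1  0.4 -2. ] g 0.0152 j [-0.06  0.77 -0.74  1.87  0.73  0.79  0.71]
```

{"method": "send_rows", "body": {
  "motion": [
    {"dp":[0,0,0.01],"rot":[0,0,0],"grip":0.01},
    {"dp":[0,0,0.03],"rot":[0,0,0],"grip":0.01},
    {"dp":[0,0,0.05],"rot":[0,0,0],"grip":0.01},
    {"dp":[0,0,0.05],"rot":[0,0,0],"grip":0.01},
    {"dp":[0,0,0.04],"rot":[0,0,-0.1],"grip":0.01},
    {"dp":[0,-0.02,0.0],"rot":[0,0,-0.16],"grip":0.01},
    {"dp":[0,-0.02,0.0],"rot":[0,0,-0.16],"grip":0.01},
    {"dp":[0,-0.02,0.0],"rot":[0,0,-0.16],"grip":0.01},
    {"dp":[0,-0.02,0.0],"rot":[0,0,-0.16],"grip":0.01},
    {"dp":[0,-0.02,0.0],"rot":[0,0,-0.16],"grip":0.01},
    {"dp":[0,-0.02,0.0],"rot":[0,0,-0.16],"grip":0.01},
    {"dp":[0,-0.02,0.0],"rot":[0,0,-0.16],"grip":0.01},
    {"dp":[0,-0.02,0.0],"rot":[0,0,-0.16],"grip":0.01},
    {"dp":[0,-0.02,0.0],"rot":[0,0,-0.16],"grip":0.01},
    {"dp":[0,-0.02,0.0],"rot":[0,0,-0.1],"grip":0.01},
    {"dp":[0,0,0.0],"rot":[0,0,0],"grip":0.01}
  ]
}}

```text
clock: 6.4
tcp_pos: [0.5137, 0.077, 0.1933]
orientation: [3.114, 0.367, -0.007]
contact_force: [0.1, 1.0, -3.1]
grip_width: 0.0148
```

```bash
python3 - <<'E'
from h import *
err([.5272,.0751,.064],16)
a=grab('top');b=grab('side')
A=a['img'][140:260,165:335,::-1];B=b['img'][140:260,160:290,::-1]
k=lambda i,s:cv2.resize(np.clip(i.astype(float)*1.5,0,255).astype(np.uint8),None,fx=s,fy=s,interpolation=cv2.INTER_CUBIC)
A=k(A,2.4);B=k(B,2.9);H=np.zeros((350,A.shape[1]+B.shape[1],3),np.uint8);H[:A.shape[0],:A.shape[1]]=A;H[:B.shape[0],A.shape[1]:]=B
cv2.imwrite('pics/h1.png',H);print(H.shape)
E
```

```text
t 6.4 pos [0.5137 0.077  0.1933] yaw 13.4 d [ 0.0135 -0.0019 -0.1293] rot [ 0.006 -0.004  0.045] F [ 0.1  1.  -3.1] g 0.0148 j [ 0.19  0.32 -0.56  1.93  0.21  0.95 -0.23]
(350, 785, 3)
```

View pics/h1.png

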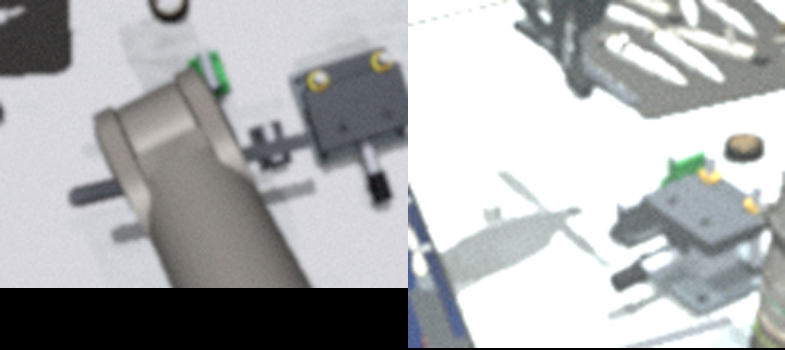

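The top crop shows the bar held, running grip end (75,196) to tip (310,142), pointing at the fixture. The side crop shows the tip near (640,103). Checking tilt by triangulating the tip.

```bash
python3 - <<'E'
from h import *
import pickle
fs=pickle.load(open('f0.pkl','rb'));T=fs['top'];S=fs['side']
print(two(T,(294.0,199),S,(239.8,175.3)))
y=np.radians(-76.6);d=np.array([np.cos(y),np.sin(y),0]);c=np.array([.5137,.077,.196])
print('pred tip',c+.14*d,proj(T,[c+.14*d,c-.14*d]),proj(S,[c+.14*d]))
for z in(.18,.196,.21):print(z,onz(T,(294.,199),z),onz(T,(196.3,221.7),z))
E
```

```text
(array([ 0.54689258, -0.06637851,  0.20010024]), np.float64(0.011585244318638317))
pred tip [ 0.54614471 -0.05918862  0.196     ] [[291.78398107 197.39160178]
 [192.15717796 221.91427276]] [[237.14435187 175.7544661 ]]
0.18 [ 0.54314236 -0.06677835  0.18      ] [0.48231242 0.20444682 0.18      ]
0.196 [ 0.54165929 -0.06520318  0.196     ] [0.48174156 0.20195465 0.196     ]
0.21 [ 0.5403616  -0.06382491  0.21      ] [0.48124207 0.19977401 0.21      ]
```

{"method": "send_rows", "body": {
  "motion": [
    {"dp":[0.008,0.008,-0.04],"rot":[0.003,-0.002,0.045],"grip":0.01},
    {"dp":[0.002,0.0,-0.04],"rot":[0,0,0],"grip":0.01},
    {"dp":[0,0,-0.015],"rot":[0,0,0],"grip":0.01},
    {"dp":[0,0,0],"rot":[0,0,0],"grip":0.01}
  ]
}}

```text
clock: 7.0
tcp_pos: [0.525, 0.0929, 0.0984]
orientation: [-3.106, -0.462, -0.005]
contact_force: [0.4, 0.3, -3.1]
grip_width: 0.015
```

```bash
python3 - <<'E'
from h import *
err([.5244,.0847,.09],16)
a=grab('top');b=grab('side')
A=a['img'][170:240,180:330,::-1];B=b['img'][160:260,190:290,::-1]
k=lambda i,s:cv2.resize(np.clip(i.astype(float)*1.5,0,255).astype(np.uint8),None,fx=s,fy=s,interpolation=cv2.INTER_CUBIC)
A=k(A,5);B=k(B,5)
A=cv2.resize(A,(750,350))[:, :];H=np.vstack([A[:, :],np.zeros((0,750,3),np.uint8)])
H=np.zeros((600,800,3),np.uint8);H[:280,:600]=cv2.resize(A,(600,280));H[280:600,:320]=cv2.resize(B,(320,320))
H[280:600,330:800]=k(b['img'][180:244,200:294,::-1],5)
cv2.imwrite('pics/h2.png',H)
E
```

```text
t 7.0 pos [0.525  0.0929 0.0984] yaw 16.9 d [-0.0006 -0.0082 -0.0084] rot [-0.002  0.003 -0.016] F [ 0.4  0.3 -3.1] g 0.015 j [ 0.13  0.47 -0.52  1.98  0.33  0.77 -0.29]
```

View pics/h2.png

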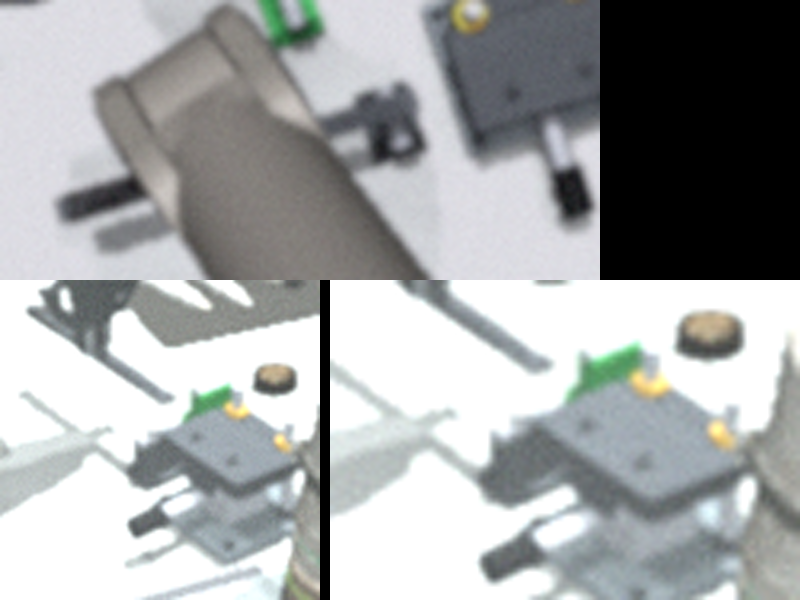

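```bash
python3 - <<'E'
from h import *
import pickle
fs=pickle.load(open('f0.pkl','rb'));T=fs['top'];S=fs['side']
print(two(T,(282.8,192.8),S,(243.0,196.2)))
y=np.radians(-73.1);d=np.array([np.cos(y),np.sin(y),0]);c=np.array([.525,.0929,.1015])
print('pred tip,end',c+.14*d,c-.14*d,proj(T,[c+.14*d,c-.14*d]),proj(S,[c+.14*d,c-.14*d,c+.07*d]))
for z in(.095,.1015,.108):print(z,onz(T,(282.8,192.8),z),onz(T,(194.8,222.3),z))
# grip end of the bar in side: panel2 (32,310)
print('grip end 2v',two(T,(194.8,222.3),S,(190+32/3.2,160+32/3.2)))
E
```

```text
(array([ 0.570283  , -0.04141483,  0.10324413]), np.float64(0.002319454134863105))
pred tip,end [ 0.56569831 -0.0410539   0.1015    ] [0.48430169 0.2268539  0.1015    ] [[282.76067518 194.00992661]
 [192.8541903  222.00366943]] [[241.37846984 196.88484859]
 [198.21070052 167.84008668]
 [229.63634734 188.98565016]]
0.095 [ 0.57005603 -0.04167945  0.095     ] [0.48359978 0.22212734 0.095     ]
0.1015 [ 0.56934612 -0.04122839  0.1015    ] [0.48337772 0.22108984 0.1015    ]
0.108 [ 0.56863622 -0.04077732  0.108     ] [0.48315566 0.22005234 0.108     ]
grip end 2v (array([0.48649628, 0.22157773, 0.09409975]), np.float64(0.005896780271543526))
```

{"method": "send_rows", "body": {
  "motion": [
    {"dp":[-0.003,-0.004,-0.02],"rot":[-0.002,0.003,-0.016],"grip":0.01},
    {"dp":[0,0,-0.012],"rot":[0,0,0],"grip":0.01},
    {"dp":[0,0,0],"rot":[0,0,0],"grip":0.01}
  ]
}}

```text
clock: 7.48
tcp_pos: [0.5242, 0.0884, 0.0677]
orientation: [3.111, 0.433, 0.009]
contact_force: [-0.2, 0.2, -2.2]
grip_width: 0.0149
```

```bash
python3 - <<'E'
from h import *
err([.5379,.0324,.0645],16)
E
```

```text
t 7.475 pos [0.5242 0.0884 0.0677] yaw 15.9 d [ 0.0137 -0.056  -0.0032] rot [-0.     0.006  0.003] F [-0.2  0.2 -2.2] g 0.0149 j [ 0.11  0.51 -0.49  2.01  0.36  0.71 -0.34]
```

{"method": "send_rows", "body": {
  "motion": [
    {"dp":[0,0,-0.003],"rot":[0,0.006,0],"grip":0.01},
    {"dp":[0.002,-0.014,0],"rot":[0,0,0],"grip":0.01},
    {"dp":[0.004,-0.014,0],"rot":[0,0,0],"grip":0.01},
    {"dp":[0.004,-0.014,0],"rot":[0,0,0],"grip":0.01},
    {"dp":[0.003,-0.01,0],"rot":[0,0,0],"grip":0.01},
    {"dp":[0,0,0],"rot":[0,0,0],"grip":0.01}
  ]
}}

```text
clock: 8.22
tcp_pos: [0.5393, 0.0308, 0.0653]
orientation: [3.111, 0.429, 0.002]
contact_force: [-0.7, -0.5, -2.4]
grip_width: 0.0153
```

```bash
python3 - <<'E'
from h import *
err([.5379,.0324,.0605],16)
a=grab('top');b=grab('side')
k=lambda i,s:cv2.resize(np.clip(i.astype(float)*1.5,0,255).astype(np.uint8),None,fx=s,fy=s,interpolation=cv2.INTER_CUBIC)
H=np.zeros((600,800,3),np.uint8);H[:290,:800]=k(a['img'][175:233,190:350,::-1],5)
H[290:600,:400]=k(b['img'][180:242,205:285,::-1],5)
cv2.imwrite('pics/h3.png',H)
E
```

```text
t 8.225 pos [0.5393 0.0308 0.0653] yaw 15.7 d [-0.0014  0.0016 -0.0048] rot [0.001 0.001 0.005] F [-0.7 -0.5 -2.4] g 0.0153 j [ 0.21  0.52 -0.48  1.98  0.36  0.72 -0.22]
```

View pics/h3.png

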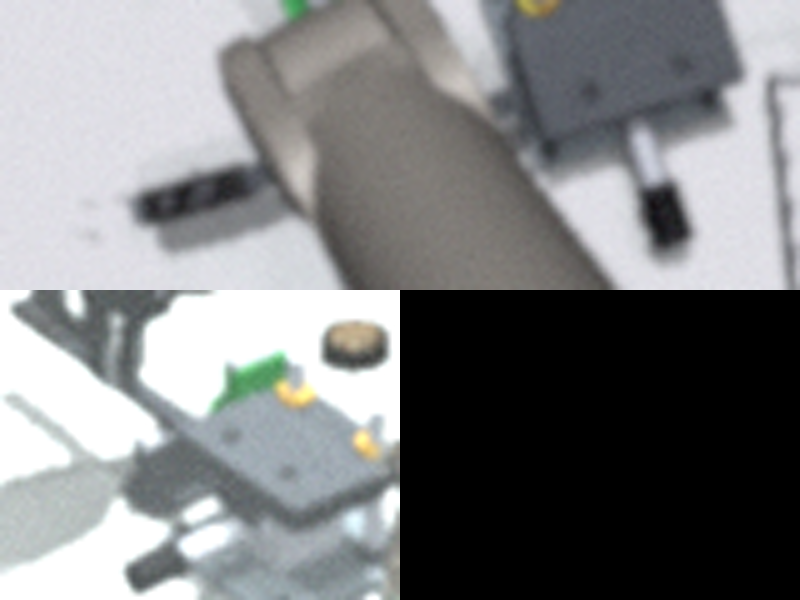

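The bar tip is under the lip, with no contact force. The side crop shows the bar entering below the plate at about (185,415), and the grip end is at (140,208). Lowering onto the fulcrum and releasing.

{"method": "send_rows", "body": {
  "motion": [
    {"dp":[0,0,-0.002],"rot":[0,0,0],"grip":0.01},
    {"dp":[0,0,-0.002],"rot":[0,0,0],"grip":0.01},
    {"dp":[0,0,0],"rot":[0,0,0],"grip":0.03},
    {"dp":[0,0,0],"rot":[0,0,0],"grip":0.045},
    {"dp":[0,0,0],"rot":[0,0,0],"grip":0.045},
    {"dp":[0,0,0.04],"rot":[0,0,0],"grip":0.045},
    {"dp":[0,0,0.05],"rot":[0,0,0],"grip":0.02},
    {"dp":[-0.008,0.029,0.02],"rot":[0,0,0],"grip":0.0},
    {"dp":[-0.008,0.029,0],"rot":[0,0,0],"grip":0.0},
    {"dp":[-0.008,0.029,0],"rot":[0,0,0],"grip":0.0},
    {"dp":[-0.008,0.029,0],"rot":[0,0,0],"grip":0.0},
    {"dp":[0,0,0],"rot":[0,0,0],"grip":0.0}
  ]
}}

```text
clock: 9.82
tcp_pos: [0.5074, 0.1543, 0.1776]
orientation: [-3.11, -0.434, -0.013]
contact_force: [-0.6, -1.0, 0.5]
grip_width: -0.0003
```

```bash
python3 - <<'E'
from h import *
err([.5065,.147,.075],16)
a=grab('top');b=grab('side')
k=lambda i,s:cv2.resize(np.clip(i.astype(float)*1.5,0,255).astype(np.uint8),None,fx=s,fy=s,interpolation=cv2.INTER_CUBIC)
H=np.zeros((600,800,3),np.uint8);H[:290,:800]=k(a['img'][175:233,190:350,::-1],5)
H[290:600,:500]=k(b['img'][180:242,185:285,::-1],5)
cv2.imwrite('pics/h4.png',H)
E
```

```text
t 9.825 pos [0.5074 0.1543 0.1776] yaw 15.9 d [-0.0009 -0.0073 -0.1026] rot [-0.003  0.008  0.002] F [-0.6 -1.   0.5] g -0.0003 j [ 0.08  0.36 -0.6   1.93  0.25  0.92 -0.37]
```

View pics/h4.png

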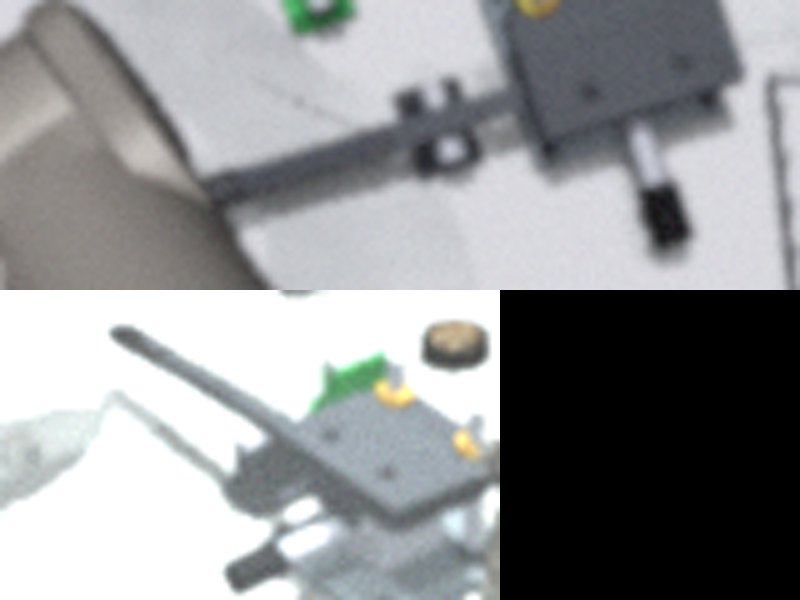

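The bar rests on the fulcrum, caught under the lip. In the side crop its free end is at (118,333) and it passes under the plate at (285,430). Moving over the press point.

{"method": "send_rows", "body": {
  "motion": [
    {"dp":[-0.001,-0.007,-0.05],"rot":[-0.003,0.008,0],"grip":0.0},
    {"dp":[0,0,-0.05],"rot":[0,0,0],"grip":0.0},
    {"dp":[0,0,0],"rot":[0,0,0],"grip":0.0}
  ]
}}

```text
clock: 10.3
tcp_pos: [0.5098, 0.1396, 0.0761]
orientation: [3.11, 0.417, 0.003]
contact_force: [0.3, 0.6, 0.5]
grip_width: 0.0001
```

```bash
python3 -c "
from h import *
err([.5068,.1463,.03],16)"
```

```text
t 10.3 pos [0.5098 0.1396 0.0761] yaw 15.3 d [-0.003   0.0067 -0.0461] rot [0.004 0.003 0.012] F [0.3 0.6 0.5] g 0.0001 j [ 0.03  0.5  -0.53  2.    0.38  0.73 -0.46]
```

{"method": "send_rows", "body": {
  "motion": [
    {"dp":[-0.003,0.006,-0.01],"rot":[0.004,0.003,0.012],"grip":0.0},
    {"dp":[0,0,-0.008],"rot":[0,0,0],"grip":0.0},
    {"dp":[0,0,-0.006],"rot":[0,0,0],"grip":0.0},
    {"dp":[0,0,-0.006],"rot":[0,0,0],"grip":0.0},
    {"dp":[0,0,-0.006],"rot":[0,0,0],"grip":0.0}
  ]
}}

```text
clock: 10.92
tcp_pos: [0.5124, 0.1461, 0.0457]
orientation: [3.111, 0.433, 0.017]
contact_force: [-3.1, -3.0, 14.1]
grip_width: 0.0004
```

```bash
python3 -c "
from h import *
err([.5068,.1463,.03],16)"
```

```text
t 10.925 pos [0.5124 0.1461 0.0457] yaw 15.9 d [-0.0056  0.0002 -0.0157] rot [-0.001  0.011  0.003] F [-3.1 -3.  14.1] g 0.0004 j [ 0.    0.55 -0.5   2.02  0.42  0.67 -0.5 ]
```

{"method": "send_rows", "body": {
  "motion": [
    {"dp":[-0.002,0,-0.006],"rot":[0,0.005,0],"grip":0.0},
    {"dp":[-0.002,0,-0.007],"rot":[0,0.003,0],"grip":0.0},
    {"dp":[-0.001,0,-0.007],"rot":[0,0,0],"grip":0.0},
    {"dp":[0,0,-0.007],"rot":[0,0,0],"grip":0.0}
  ]
}}

```text
clock: 11.42
tcp_pos: [0.5156, 0.1445, 0.0263]
orientation: [3.108, 0.428, 0.028]
contact_force: [-2.8, -3.0, 15.5]
grip_width: -0.0001
```

```bash
python3 -c "
from h import *
err([.5068,.1463,.026],16)"
```

```text
t 11.425 pos [0.5156 0.1445 0.0263] yaw 15.7 d [-0.0088  0.0018 -0.0003] rot [0.002 0.019 0.006] F [-2.8 -3.  15.5] g -0.0001 j [-0.02  0.58 -0.47  2.02  0.46  0.63 -0.53]
```

```bash
cat > rise.py <<'E'
from h import *
import pickle
fs=pickle.load(open('f0.pkl','rb'));S=fs['side'];T=fs['top']
def up(f,n): return cv2.resize(cv2.GaussianBlur(cv2.cvtColor(f['img'],cv2.COLOR_RGB2GRAY),(0,0),.7),None,fx=8,fy=8,interpolation=cv2.INTER_CUBIC)
b=grab('side')
x0,y0,x1,y1=250,197,281,227
def m(b):
    R=cv2.matchTemplate(up(b,0)[(y0-8)*8:(y1+8)*8,(x0-8)*8:(x1+8)*8],up(S,0)[y0*8:y1*8,x0*8:x1*8],cv2.TM_CCOEFF_NORMED)
    _,v,_,p=cv2.minMaxLoc(R);return v,(p[0]/8-8,p[1]/8-8)
print(m(b))
p=np.array([.596,-.14,.096]);q=proj(S,[p+[0,0,h] for h in(0,.006,.008,.010,.012,.014)]);print((q-q[0]).round(2).tolist())
E
python3 rise.py
```

```text
(0.8986552953720093, (0.5, -1.625))
[[0.0, 0.0], [0.01, -1.55], [0.01, -2.07], [0.01, -2.59], [0.01, -3.11], [0.02, -3.63]]
```

{"method": "send_rows", "body": {
  "motion": [
    {"dp":[-0.004,0,-0.004],"rot":[0,0.008,0],"grip":0.0},
    {"dp":[-0.003,0,-0.004],"rot":[0,0.005,0],"grip":0.0},
    {"dp":[0,0,-0.002],"rot":[0,0,0],"grip":0.0}
  ]
}}

```text
clock: 11.85
tcp_pos: [0.5163, 0.1439, 0.0222]
orientation: [3.107, 0.424, 0.03]
contact_force: [-5.1, -0.7, 14.1]
grip_width: 0.0002
```

```bash
cat >> rise.py <<'E'
# upper edges of plate: far edge rows per column, dark below bright
g0=up(S,0).astype(float);g1=up(b,0).astype(float)
for c in (246,254,258,262,264,268,272,276):
    a=np.diff(g0[190*8:235*8,c*8]);d=np.diff(g1[190*8:235*8,c*8])
    # best vertical shift of the whole column profile near plate (1-D correlation)
    best=max(range(-48,17),key=lambda s:np.dot(a[60:-60],d[60+s:len(d)-60+s])/np.linalg.norm(d[60+s:len(d)-60+s]));print(c,best/8,end='; ')
k=lambda i,s:cv2.resize(np.clip(i.astype(float)*1.5,0,255).astype(np.uint8),None,fx=s,fy=s,interpolation=cv2.INTER_CUBIC)
cv2.imwrite('pics/rise.png',np.hstack([k(f['img'][180:255,205:285,::-1],5) for f in(S,b)]))
E
python3 rise.py;python3 -c "
from h import *
err([.5068,.1463,.022],16)"
```

```text
(0.8538960814476013, (0.625, -1.75))
[[0.0, 0.0], [0.01, -1.55], [0.01, -2.07], [0.01, -2.59], [0.01, -3.11], [0.02, -3.63]]
246 0.0; 254 -2.0; 258 -2.875; 262 -3.0; 264 -2.75; 268 -3.0; 272 -3.0; 276 -3.125; t 11.9 pos [0.5162 0.144  0.0221] yaw 15.5 d [-0.0094  0.0023 -0.0001] rot [0.003 0.02  0.008] F [-3.5 -2.4 14.4] g -0.0002 j [-0.03  0.58 -0.47  2.02  0.46  0.62 -0.53]
```

View pics/rise.png

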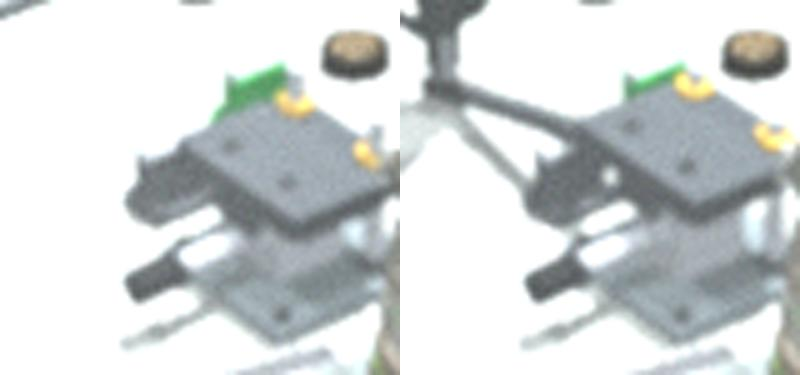

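The head is clearly up: the hole marks moved (232,146)→(232,124) and (287,182)→(286,164), and the column fit gives about 3 px, so roughly 12 mm. The gap under the skirt is visible and the bar bears on the fulcrum. Lifting off and going to the knob.

{"method": "send_rows", "body": {
  "motion": [
    {"dp":[0,0,0.02],"rot":[0,0,0],"grip":0.0},
    {"dp":[0,0,0.045],"rot":[0,0,0],"grip":0.0},
    {"dp":[-0.01,0,0.05],"rot":[0,0,0],"grip":0.0},
    {"dp":[-0.01,-0.01,0.05],"rot":[0,0,-0.1],"grip":0.0},
    {"dp":[0,-0.03,0.02],"rot":[0,0,-0.15],"grip":0.02},
    {"dp":[0,-0.035,0],"rot":[0,0,-0.15],"grip":0.04},
    {"dp":[0,-0.035,0],"rot":[0,0,-0.15],"grip":0.05},
    {"dp":[0,-0.035,0],"rot":[0,0,-0.15],"grip":0.05},
    {"dp":[0,-0.035,0],"rot":[0,0,-0.15],"grip":0.05},
    {"dp":[0,-0.035,0],"rot":[0,0,-0.15],"grip":0.05},
    {"dp":[0,-0.035,0],"rot":[0,0,-0.15],"grip":0.05},
    {"dp":[0,-0.035,0],"rot":[0,0,-0.15],"grip":0.05},
    {"dp":[0,-0.03,0],"rot":[0,0,-0.15],"grip":0.05},
    {"dp":[0,0,0],"rot":[0,0,-0.15],"grip":0.05},
    {"dp":[0,0,0],"rot":[0,0,0],"grip":0.05}
  ]
}}

```text
clock: 13.78
tcp_pos: [0.4976, -0.1796, 0.2212]
orientation: [2.408, -1.981, 0.044]
contact_force: [-0.8, -0.3, -1.2]
grip_width: 0.0499
```

```bash
python3 rise.py; python3 - <<'E'
from h import *
err([.4965,-.1685,.031],-74)
E
```

```text
(0.851457953453064, (0.75, -1.75))
[[0.0, 0.0], [0.01, -1.55], [0.01, -2.07], [0.01, -2.59], [0.01, -3.11], [0.02, -3.63]]
246 0.0; 254 -1.875; 258 -2.75; 262 -3.0; 264 -3.0; 268 -3.0; 272 -3.0; 276 -3.125; t 13.825 pos [ 0.4976 -0.1798  0.2212] yaw -78.8 d [-0.0011  0.0113 -0.1902] rot [0.035 0.009 0.084] F [-0.2 -0.7  0.5] g 0.0498 j [ 0.36  0.25 -0.18  1.92  0.09  0.97 -1.24]
```

{"method": "send_rows", "body": {
  "motion": [
    {"dp":[-0.001,0.011,-0.04],"rot":[0.035,0.009,0.084],"grip":0.045},
    {"dp":[0,0,-0.05],"rot":[0,0,0],"grip":0.045},
    {"dp":[0,0,-0.03],"rot":[0,0,0],"grip":0.045},
    {"dp":[0,0,0],"rot":[0,0,0],"grip":0.045}
  ]
}}

```text
clock: 14.32
tcp_pos: [0.4982, -0.1665, 0.1004]
orientation: [-2.524, 1.864, -0.007]
contact_force: [0.3, -0.2, -0.5]
grip_width: 0.0449
```

```bash
python3 - <<'E'
from h import *
err([.4965,-.1685,.031],-74)
E
```

```text
t 14.325 pos [ 0.4982 -0.1665  0.1004] yaw -72.9 d [-0.0017 -0.002  -0.0694] rot [-0.     0.006 -0.019] F [ 0.3 -0.2 -0.5] g 0.0449 j [ 0.36  0.41 -0.2   2.02  0.12  0.72 -1.18]
```

{"method": "send_rows", "body": {
  "motion": [
    {"dp":[-0.002,-0.002,-0.03],"rot":[0,0.006,-0.019],"grip":0.045},
    {"dp":[0,0,-0.02],"rot":[0,0,0],"grip":0.045},
    {"dp":[0,0,-0.012],"rot":[0,0,0],"grip":0.045},
    {"dp":[0,0,0],"rot":[0,0,0],"grip":0.045}
  ]
}}

```text
clock: 14.82
tcp_pos: [0.5009, -0.1685, 0.0424]
orientation: [-2.513, 1.879, -0.012]
contact_force: [0.0, -0.2, -0.0]
grip_width: 0.0453
```

```bash
python3 - <<'E'
from h import *
err([.4965,-.1685,.031],-74)
b=grab('side')
k=lambda i,s:cv2.resize(np.clip(i.astype(float)*1.5,0,255).astype(np.uint8),None,fx=s,fy=s,interpolation=cv2.INTER_CUBIC)
cv2.imwrite('pics/k1.png',k(b['img'][170:260,200:290,::-1],6))
E
```

```text
t 14.825 pos [ 0.5009 -0.1685  0.0424] yaw -73.6 d [-0.0044 -0.     -0.0114] rot [ 0.001  0.008 -0.007] F [ 0.  -0.2 -0. ] g 0.0453 j [ 0.35  0.51 -0.17  2.04  0.15  0.6  -1.21]
```

View pics/k1.png

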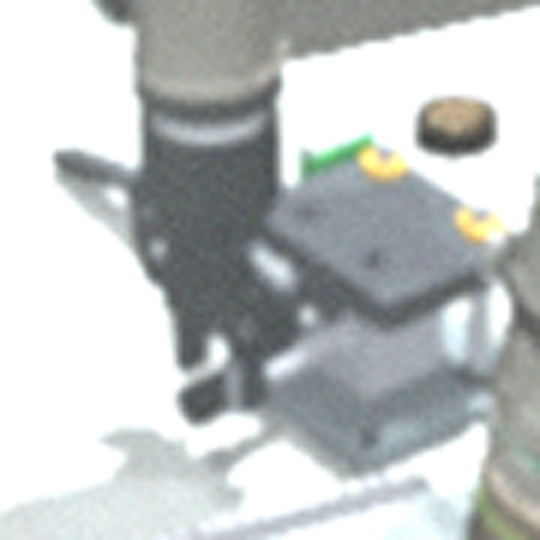

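The fingers straddle the black knob at (205,395), a few mm too far towards the fixture. Lowering with an x correction, then closing gently.

{"method": "send_rows", "body": {
  "motion": [
    {"dp":[-0.007,-0.002,-0.006],"rot":[0,0.008,-0.007],"grip":0.045},
    {"dp":[-0.002,0,-0.006],"rot":[0,0,0],"grip":0.036},
    {"dp":[0,0,0],"rot":[0,0,0],"grip":0.03},
    {"dp":[0,0,0],"rot":[0,0,0],"grip":0.028}
  ],
  "grip_force": 20
}}

```text
clock: 15.38
tcp_pos: [0.4929, -0.1712, 0.0322]
orientation: [-2.509, 1.891, -0.007]
contact_force: [-0.2, -0.1, 0.4]
grip_width: 0.0276
```

```bash
python3 - <<'E'
from h import *
err([.4965,-.1685,.031],-74)
E
```

```text
t 15.375 pos [ 0.4929 -0.1712  0.0322] yaw -74.0 d [ 0.0036  0.0027 -0.0012] rot [0.003 0.004 0.   ] F [-0.2 -0.1  0.4] g 0.0276 j [ 0.35  0.52 -0.17  2.06  0.16  0.57 -1.22]
```

{"method": "send_rows", "body": {
  "motion": [
    {"dp":[0,0.001,0],"rot":[0,0,0],"grip":0.026},
    {"dp":[0,0,0],"rot":[0,0,0],"grip":0.024},
    {"dp":[0,0,0],"rot":[0,0,0],"grip":0.022},
    {"dp":[0,0,0],"rot":[0,0,0],"grip":0.015}
  ],
  "grip_force": 20
}}

```text
clock: 15.88
tcp_pos: [0.4927, -0.1703, 0.0323]
orientation: [2.509, -1.891, 0.007]
contact_force: [-0.3, -0.8, -0.0]
grip_width: 0.0252
```

```bash
python3 - <<'E'
from h import *
err([.4965,-.1685,.031],-74)
E
```

```text
t 15.875 pos [ 0.4927 -0.1703  0.0323] yaw -74.0 d [ 0.0038  0.0018 -0.0013] rot [ 0.003  0.004 -0.   ] F [-0.3 -0.8 -0. ] g 0.0252 j [ 0.35  0.52 -0.17  2.06  0.16  0.57 -1.22]
```

{"method": "send_rows", "body": {
  "motion": [
    {"dp":[0,0,0],"rot":[0,0,0],"grip":0.01},
    {"dp":[0,0,0],"rot":[0,0,0],"grip":0.01},
    {"dp":[-0.005,-0.0014,0],"rot":[0,0,0],"grip":0.01},
    {"dp":[-0.005,-0.0014,0],"rot":[0,0,0],"grip":0.01}
  ],
  "grip_force": 55
}}

```text
clock: 16.38
tcp_pos: [0.4833, -0.1729, 0.0324]
orientation: [-2.509, 1.889, -0.009]
contact_force: [-0.1, -0.5, -1.2]
grip_width: 0.0243
```

```bash
python3 - <<'E'
from h import *
err([.4927,-.1703,.0323],-74)
E
```

```text
t 16.375 pos [ 0.4833 -0.1729  0.0324] yaw -74.0 d [ 0.0094  0.0026 -0.0001] rot [ 0.003  0.005 -0.001] F [-0.1 -0.5 -1.2] g 0.0243 j [ 0.36  0.51 -0.17  2.08  0.16  0.56 -1.21]
```

Moving freely with almost no force. I'll keep drawing.

{"method": "send_rows", "body": {
  "motion": [
    {"dp":[-0.007,-0.002,0],"rot":[0,0,0],"grip":0.01},
    {"dp":[-0.007,-0.002,0],"rot":[0,0,0],"grip":0.01},
    {"dp":[-0.007,-0.002,0],"rot":[0,0,0],"grip":0.01}
  ]
}}

```text
clock: 16.75
tcp_pos: [0.4599, -0.1795, 0.0321]
orientation: [-2.509, 1.891, -0.008]
contact_force: [1.0, -1.0, -2.6]
grip_width: 0.0244
```

```bash
python3 - <<'E'
from h import *
err([.4927,-.1703,.0323],-74)
E
```

```text
t 16.75 pos [ 0.4599 -0.1795  0.0321] yaw -74.0 d [0.0328 0.0092 0.0002] rot [0.003 0.004 0.   ] F [ 1.  -1.  -2.6] g 0.0244 j [ 0.38  0.49 -0.17  2.12  0.16  0.54 -1.19]
```

{"method": "send_rows", "body": {
  "motion": [
    {"dp":[-0.007,-0.002,0],"rot":[0,0,0],"grip":0.01},
    {"dp":[-0.007,-0.002,0],"rot":[0,0,0],"grip":0.01},
    {"dp":[-0.007,-0.002,0],"rot":[0,0,0],"grip":0.01},
    {"dp":[-0.007,-0.002,0],"rot":[0,0,0],"grip":0.01},
    {"dp":[-0.007,-0.002,0],"rot":[0,0,0],"grip":0.01},
    {"dp":[0,0,0],"rot":[0,0,0],"grip":0.01}
  ]
}}

```text
clock: 17.5
tcp_pos: [0.4206, -0.1904, 0.0319]
orientation: [2.507, -1.891, 0.005]
contact_force: [0.2, 0.2, -2.8]
grip_width: 0.0235
```

```bash
python3 - <<'E'
from h import *
err([.4927,-.1703,.0323],-74)
a=grab('top');b=grab('side')
k=lambda i,s:cv2.resize(np.clip(i.astype(float)*1.5,0,255).astype(np.uint8),None,fx=s,fy=s,interpolation=cv2.INTER_CUBIC)
H=np.hstack([k(a['img'][170:270,290:370,::-1],5),k(b['img'][170:270,200:280,::-1],5)])
cv2.imwrite('pics/k2.png',H)
E
```

```text
t 17.5 pos [ 0.4206 -0.1904  0.0319] yaw -74.1 d [0.0721 0.0201 0.0004] rot [0.002 0.002 0.001] F [ 0.2  0.2 -2.8] g 0.0235 j [ 0.43  0.45 -0.17  2.19  0.16  0.5  -1.15]
```

View pics/k2.png

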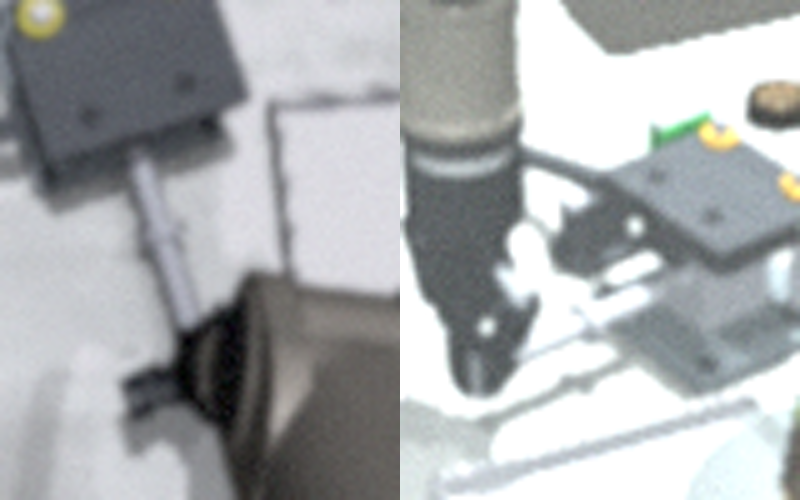

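The arbor is drawn 75 mm, held by its knob; its shaft and collar at top crop (165,240) are clear of the sleeve. The tail is still just under the skirt, so I'll draw a little further, then lift and carry to the tray.

{"method": "send_rows", "body": {
  "motion": [
    {"dp":[-0.008,-0.0023,0],"rot":[0,0,0],"grip":0.01},
    {"dp":[-0.008,-0.0023,0],"rot":[0,0,0],"grip":0.01},
    {"dp":[0,0,0.01],"rot":[0,0,0],"grip":0.01},
    {"dp":[0,-0.005,0.02],"rot":[0,0,0],"grip":0.01},
    {"dp":[0,-0.015,0.025],"rot":[0,0,-0.03],"grip":0.01},
    {"dp":[0.002,-0.02,0.02],"rot":[0,0,-0.05],"grip":0.01},
    {"dp":[0.002,-0.025,0],"rot":[0,0,-0.05],"grip":0.01},
    {"dp":[0.002,-0.025,0],"rot":[0,0,-0.05],"grip":0.01},
    {"dp":[0.002,-0.02,0],"rot":[0,0,-0.03],"grip":0.01},
    {"dp":[0.002,-0.015,0],"rot":[0,0,0],"grip":0.01},
    {"dp":[0,0,0],"rot":[0,0,0],"grip":0.01}
  ]
}}

```text
clock: 18.98
tcp_pos: [0.4139, -0.3258, 0.1092]
orientation: [2.287, -2.153, 0.003]
contact_force: [-0.5, 0.1, -2.8]
grip_width: 0.0239
```

```bash
python3 - <<'E'
from h import *
err([.417,-.324,.009],-86)
a=grab('top');b=grab('side')
k=lambda i,s:cv2.resize(np.clip(i.astype(float)*1.5,0,255).astype(np.uint8),None,fx=s,fy=s,interpolation=cv2.INTER_CUBIC)
H=np.hstack([k(a['img'][165:275,305:405,::-1],4),k(b['img'][205:315,195:295,::-1],4)])
cv2.imwrite('pics/k3.png',H)
E
```

```text
t 18.975 pos [ 0.4139 -0.3258  0.1092] yaw -86.5 d [ 0.0031  0.0018 -0.1002] rot [0.001 0.001 0.009] F [-0.5  0.1 -2.8] g 0.0239 j [ 0.64  0.39 -0.11  2.01  0.07  0.74 -1.02]
```

View pics/k3.png

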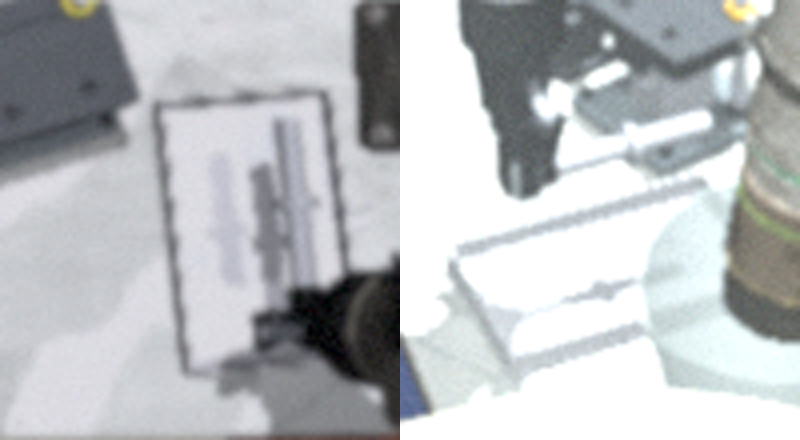

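The arbor hangs level over the tray: its shaft runs from (290,120) to the knob, and the ~36 mm apparent sideways shift is just parallax. Lowering.

{"method": "send_rows", "body": {
  "motion": [
    {"dp":[0.003,0.002,-0.03],"rot":[0,0,0.009],"grip":0.01},
    {"dp":[0,0,-0.03],"rot":[0,0,0],"grip":0.01},
    {"dp":[0,0,-0.015],"rot":[0,0,0],"grip":0.01},
    {"dp":[0,0,-0.008],"rot":[0,0,0],"grip":0.01},
    {"dp":[0,0,0],"rot":[0,0,0],"grip":0.01}
  ]
}}

```text
clock: 19.7
tcp_pos: [0.4185, -0.3182, 0.025]
orientation: [-2.305, 2.132, -0.002]
contact_force: [0.2, -0.7, -1.6]
grip_width: 0.0241
```

```bash
python3 - <<'E'
from h import *
err([.417,-.324,.009],-86)
E
```

```text
t 19.7 pos [ 0.4185 -0.3182  0.025 ] yaw -85.5 d [-0.0015 -0.0058 -0.016 ] rot [-0.001  0.002 -0.008] F [ 0.2 -0.7 -1.6] g 0.0241 j [ 0.62  0.53 -0.1   2.05  0.1   0.56 -1.05]
```

{"method": "send_rows", "body": {
  "motion": [
    {"dp":[0,-0.004,-0.006],"rot":[0,0,0],"grip":0.01},
    {"dp":[0,0,-0.005],"rot":[0,0,0],"grip":0.01},
    {"dp":[0,0,-0.003],"rot":[0,0,0],"grip":0.01},
    {"dp":[0,0,0],"rot":[0,0,0],"grip":0.01}
  ]
}}

```text
clock: 20.2
tcp_pos: [0.4198, -0.3236, 0.0119]
orientation: [-2.304, 2.132, -0.008]
contact_force: [-0.2, -0.3, -1.6]
grip_width: 0.024
```

```bash
python3 - <<'E'
from h import *
err([.417,-.324,.009],-86)
E
```

```text
t 20.2 pos [ 0.4198 -0.3236  0.0119] yaw -85.6 d [-0.0028 -0.0004 -0.0029] rot [ 0.001  0.005 -0.007] F [-0.2 -0.3 -1.6] g 0.024 j [ 0.62  0.56 -0.1   2.05  0.1   0.53 -1.05]
```

{"method": "send_rows", "body": {
  "motion": [
    {"dp":[0,0,-0.002],"rot":[0,0,0],"grip":0.01},
    {"dp":[0,0,-0.002],"rot":[0,0,0],"grip":0.01},
    {"dp":[0,0,0],"rot":[0,0,0],"grip":0.01}
  ]
}}

```text
clock: 20.58
tcp_pos: [0.4199, -0.3236, 0.0079]
orientation: [-2.304, 2.132, -0.008]
contact_force: [0.2, -0.0, -2.5]
grip_width: 0.0241
```

```bash
python3 - <<'E'
from h import *
err([.417,-.324,.009],-86)
E
```

```text
t 20.575 pos [ 0.4199 -0.3236  0.0079] yaw -85.6 d [-0.0029 -0.0004  0.0011] rot [ 0.001  0.006 -0.008] F [ 0.2 -0.  -2.5] g 0.0241 j [ 0.62  0.57 -0.1   2.05  0.1   0.52 -1.05]
```

{"method": "send_rows", "body": {
  "motion": [
    {"dp":[0,0,-0.002],"rot":[0,0,0],"grip":0.01},
    {"dp":[0,0,0],"rot":[0,0,0],"grip":0.01},
    {"dp":[0,0,0],"rot":[0,0,0],"grip":0.027},
    {"dp":[0,0,0],"rot":[0,0,0],"grip":0.033},
    {"dp":[0,0,0],"rot":[0,0,0],"grip":0.045},
    {"dp":[0,0,0],"rot":[0,0,0],"grip":0.045},
    {"dp":[0,0,0.02],"rot":[0,0,0],"grip":0.045},
    {"dp":[0,0,0.05],"rot":[0,0,0],"grip":0.045},
    {"dp":[0,0,0.06],"rot":[0,0,0],"grip":0.045},
    {"dp":[0,0.04,0.03],"rot":[0,0,0],"grip":0.045},
    {"dp":[0.01,0.05,0],"rot":[0,0,0],"grip":0.045},
    {"dp":[0.01,0.05,0],"rot":[0,0,0],"grip":0.045},
    {"dp":[0.01,0.05,0],"rot":[0,0,0],"grip":0.045},
    {"dp":[0,0,0],"rot":[0,0,0],"grip":0.045}
  ]
}}

```text
clock: 22.32
tcp_pos: [0.4514, -0.129, 0.1733]
orientation: [-2.299, 2.133, -0.017]
contact_force: [0.4, -0.5, -0.2]
grip_width: 0.0449
```

```bash
python3 rise.py; python3 - <<'E'
from h import *
err([.417,-.324,.009],-86)
a=grab('top');b=grab('side')
k=lambda i,s:cv2.resize(np.clip(i.astype(float)*1.5,0,255).astype(np.uint8),None,fx=s,fy=s,interpolation=cv2.INTER_CUBIC)
H=np.hstack([k(a['img'][165:275,305:405,::-1],4),k(b['img'][205:315,195:295,::-1],4)])
cv2.imwrite('pics/k4.png',H)
E
```

```text
(0.8566698431968689, (0.625, -1.75))
[[0.0, 0.0], [0.01, -1.55], [0.01, -2.07], [0.01, -2.59], [0.01, -3.11], [0.02, -3.63]]
246 0.0; 254 -1.875; 258 -2.5; 262 -3.0; 264 -2.75; 268 -3.0; 272 -3.0; 276 -3.125; t 22.375 pos [ 0.4509 -0.1313  0.1732] yaw -85.9 d [-0.0339 -0.1927 -0.1642] rot [ 0.004  0.012 -0.002] F [-0.3 -0.4 -0.4] g 0.0451 j [ 0.36  0.22 -0.24  2.09  0.07  0.83 -1.42]
```

```bash
python3 - <<'E'
from h import *
import pickle
f0=pickle.load(open('f0.pkl','rb'))['top'];T=grab('top');S=grab('side');S0=pickle.load(open('f0.pkl','rb'))['side']
def bl(F,F0,x0,y0,x1,y1,knob):
    g=cv2.cvtColor(F['img'],cv2.COLOR_RGB2GRAY)[y0:y1,x0:x1].astype(int);h=cv2.cvtColor(F0['img'],cv2.COLOR_RGB2GRAY)[y0:y1,x0:x1].astype(int)
    m=((g<60) if knob else (abs(g-h)>18)).astype(np.uint8)
    n,l,s,c=cv2.connectedComponentsWithStats(m)
    return [(s[i].tolist(),(c[i]+[x0,y0]).round(1).tolist()) for i in np.argsort(-s[1:,4])[:3]+1]
c=proj(f0,[[.4827,-.3194,.018],[.5775,-.37,.005],[.5775,-.26,.005],[.39,-.26,.005],[.39,-.375,.005]]);print(c.round(1))
x0,y0=c[1:].min(0).astype(int);x1,y1=c[1:].max(0).astype(int)
kb=bl(T,f0,x0,y0,x1,y1,True);df=bl(T,f0,x0,y0,x1,y1,False);print(kb,df)
k=onz(T,kb[0][1],.018);print('knob',k)
p=proj(S0,[[.4225,-.3236,.018],[.484,-.3193,.018],[.5643,-.3136,.018]]);print('side pred',p.round(1))
X0,Y0=(p.min(0)-8).astype(int);X1,Y1=(p.max(0)+8).astype(int)
ks=bl(S,S0,X0,Y0,X1,Y1,True);print(ks,bl(S,S0,X0,Y0,X1,Y1,False))
print('knob 2v',two(T,kb[0][1],S,ks[0][1]))
E
```

```text
[[368.3 221.9]
 [381.4 192.8]
 [347.8 193. ]
 [349.9 251.3]
 [385.6 250.9]]
[([13, 21, 4, 7, 18], [361.9, 215.2]), ([18, 37, 2, 6, 8], [365.2, 232.0])] [([0, 4, 31, 55, 1061], [362.3, 229.9]), ([0, 42, 2, 17, 25], [347.3, 243.4]), ([0, 33, 2, 8, 12], [347.7, 228.2])]
knob [ 0.50434738 -0.29963413  0.018     ]
side pred [[228.  274.9]
 [247.  269.4]
 [271.  262.4]]
[] [([3, 9, 50, 19, 374], [242.2, 272.8])]Traceback (most recent call last):
  File "<stdin>", line 16, in <module>
IndexError: list index out of range
```

{"method": "send_rows", "body": {
  "motion": [
    {"dp":[0.01,0.05,0.02],"rot":[0,0,0],"grip":0.045},
    {"dp":[0.01,0.05,0.02],"rot":[0,0,0],"grip":0.045},
    {"dp":[0.01,0.05,0.02],"rot":[0,0,0],"grip":0.045},
    {"dp":[0,0.05,0],"rot":[0,0,0],"grip":0.045},
    {"dp":[0,0.05,0],"rot":[0,0,0],"grip":0.045},
    {"dp":[0,0,0],"rot":[0,0,0],"grip":0.045}
  ]
}}

```text
clock: 23.32
tcp_pos: [0.481, 0.1139, 0.2345]
orientation: [-2.268, 2.168, -0.017]
contact_force: [-0.1, -0.5, 0.0]
grip_width: 0.0449
```

```bash
cat > chk.py <<'E'
from h import *
import pickle
z=pickle.load(open('f0.pkl','rb'));f0,S0=z['top'],z['side'];T=grab('top');S=grab('side')
G=lambda F:cv2.GaussianBlur(cv2.cvtColor(F['img'],cv2.COLOR_RGB2GRAY),(0,0),.6).astype(int)
t,s=G(T),G(S)
print('top tray');print('\n'.join(''.join('#' if v<50 else '+' if v<85 else '-' if v<112 else '.' for v in r) for r in t[188:256,342:390]))
print('side');print(s[258:284,222:276:2])
o=get_obs();print(o['clock'],o['tcp_pos'],o['contact_force'])
E
python3 chk.py
```

```text
top tray
......................-------....------------...
..........------.....---------...-----....----..
..--....---------....------................---..
.----...-------............................---..
.---.......................................-+--.
.--........................................-++-.
.--........................................-+--.
.---........................................---.
.---........................................--..
.---.................-......................---.
..--................---.....................---.
..--................---.....................---.
..--................---.....................---.
..--................---.....................-+--
..--................---.....................---.
..--................---.....................---.
..---...............---......................--.
..---...............----.....................---
...--................---.....................---
...---...............---.....................---
...---...............---.....................---
...--................---.....................-+-
...--........
[... 4564 characters left out ...]
242 241 225 169
  160 162 163 164 165 165 164 162 149]
 [189  94  74  78  89 107 126 182 225 238 241 242 241 242 241 242 228 170
  159 162 161 162 162 160 158 156 145]
 [197 109  86  95 120 155 178 222 240 242 242 242 241 242 242 242 230 174
  158 159 159 157 156 152 151 152 145]
 [214 138 119 129 170 210 224 239 242 243 242 242 242 242 242 243 234 179
  156 156 153 152 149 149 150 151 149]
 [229 178 171 182 217 239 240 243 243 243 243 243 243 243 242 243 237 183
  153 149 147 145 146 147 149 150 151]
 [239 219 220 227 239 244 243 243 243 243 244 243 243 243 243 239 231 185
  146 144 142 144 144 146 149 152 154]]
23.425 [0.48113825 0.10948225 0.23398673] [ 0.63927894 -0.18873657 -0.51741744]
```

```bash
python3 -c "
from h import *
print(get_obs()['qvel'].round(4)); print(hand_in())"
```

```text
[ 0.0209 -0.0047  0.0238  0.0098  0.002   0.0006  0.0022]
the job is handed in; nothing more can be done
None
```

The job is done and handed in at about 23.4 s of the 58 s allowed. I laid the pry bar over the dark fulcrum with its tip about 25 mm under the lip. Pressing the free end down to z ≈ 22 mm took about 15 N. I then drew the arbor out about 90 mm by its black knob, with never more than 3 N on the wrist. It was laid in the tray and the arm moved clear.

**Head still raised:** after the arbor was in the tray, the head showed about 3 px of rise in the side view, roughly 12 mm. A whole-patch template match gave only 6–7 mm. I discounted it because its correlation was poor (0.85–0.90) and its window includes things that don't move; hand-picked marks on the plate gave about 12–14 mm.

**Arbor in the tray:** in the top view its knob is at (370,240) and its collar and shaft lie within the tray walls, with the middle near the tray's centre. In the side view the knob is where an arbor lying flat at 18 mm height should appear. I did not measure its tilt separately.

**Checks not made:** the picture limit was reached, so this last check used pixel values rather than a viewed image. I also did not measure the bystanders again at the end, but the arm felt no stray contact.

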